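# Baubles into the display stand

### The job

Gently set the two fragile glass baubles, cap up, into the ringed pockets of the display stand, the green bauble in the green pocket and the red one in the red. Do not drop, press or squeeze them hard. Then, with both in place, push the stand's clear cover all the way down, and leave the lock body and the mallet where they are.

Things in the scene. Friction and masses are not known exactly. Their poses are not given: they have to be found in the camera images.
- bauble_green: Green bauble: thin glass ball, 50 mm diameter, about 45 g, brass cap 14 mm wide reaching 33 mm above the centre (wire loop to 39 mm). Origin at the ball's centre, z through the cap. Fragile: grip with 20 to 30 N, set down slowly, no drop over a few mm. Starts cap up on either cork rest, centre 32 mm above the counter. Seated, its centre is 32 mm above its pocket's underside.
- bauble_red: Red bauble, the same but for its colour: thin glass ball, 50 mm diameter, about 45 g, brass cap 14 mm wide reaching 33 mm above the centre (wire loop to 39 mm). Origin at the ball's centre, z through the cap. Fragile: grip with 20 to 30 N, set down slowly, no drop over a few mm. Starts cap up on either cork rest, centre 32 mm above the counter. Seated, its centre is 32 mm above its pocket's underside.
- pocket_green: Green plastic ring fixed on the stand's deck, the pocket for the green bauble (which of the two pocket places is green varies): outer diameter 42 mm, hole 30 mm, 12 mm tall; origin at the centre of its underside, z up.
- pocket_red: Red plastic ring fixed on the stand's deck, the pocket for the red bauble: outer diameter 42 mm, hole 30 mm, 12 mm tall; origin at the centre of its underside, z up.
- rest_a: Cork ring fixed on the counter, holding one of the baubles at the start: outer diameter 42 mm, hole 30 mm, 12 mm tall; origin at the centre of its underside, z up.
- rest_b: Cork ring fixed on the counter, holding the other bauble at the start: outer diameter 42 mm, hole 30 mm, 12 mm tall; origin at the centre of its underside, z up.
- stand: Fixed display stand: black deck 12 mm thick, from x = -53 to +63 and y = -135 to +135 mm of its frame, open at the front (-x, towards the robot) and ends. The pockets sit on the deck at x = 0, y = +55 and -55 mm. Two posts at x = +60, y = +131 and -131 mm carry a rear rail 95 mm high; the rear is open below it. Origin on the counter surface, z up, x to the rear; the counter is at world z = 0.
- cover (a joint): Clear cover plate 260 mm wide, 110 mm from hinge to free edge, 5 mm thick (white lip 7 mm), hinged along the rear rail. 0 = closed, level, upper face 101.5 mm above the counter; 0.85 rad = open stop. Open, it leans forward over the pockets: reach them from the front, tool tilted. Its friction hinge (about 0.2 N m) stays where left; a push straight down on top closes it.
- cover_hinge (a point): Hinge axis of the cover at mid width, 60 mm behind the stand's origin and 99 mm above the counter. The cover's mid-plane passes through it. This frame turns with the cover: x points from free edge to hinge.
- cover_lip (a point): Upper face of the cover's white lip at mid width, 105 mm from the hinge axis and 3.5 mm above the cover's mid-plane; moves with the cover, the same axes as cover_hinge.
- lock_body: Bystander: chrome mortise lock body lying flat, 85 x 150 x 18 mm, with a brass face plate 200 mm long; loose, 0.7 kg. Origin under its centre.
- mallet: Bystander: small mallet lying flat, yellow rubber head 40 mm diameter and 65 mm long, wooden handle, 200 mm overall; loose, 0.25 kg. Origin on the counter under the handle; +x points to the head, whose middle is at x = +70 mm.
- funnel: Bystander: dull aluminium funnel, rim 110 mm wide at 185 mm height, on a dark stand above a clear cup 75 mm tall; fixed. Origin under the cup's centre.
Things that resemble listed ones, but are neither listed nor needed, are in the scene too. Several things have the shape of the bauble_red; the one meant has the colours described above.

How it is judged (in metres and radians):
On the way:
1. both baubles stand in their own pockets, cap up and let go, while the cover is still open (horizontal distance between bauble_green and pocket_green below 0.006 m and z of bauble_green in the frame of pocket_green between 0.027 and 0.0355 m and angle between each of bauble_green, bauble_red's own z axis and vertical below 0.5 rad and linear speed of each of bauble_green, bauble_red below 0.02 m/s and contact force between the fingers and bauble_green below 0.05 N and horizontal distance between bauble_red and pocket_red below 0.006 m and z of bauble_red in the frame of pocket_red between 0.027 and 0.0355 m and contact force between the fingers and bauble_red below 0.05 N and value of joint cover above 0.6 rad), for 0.2 s.
At the end, for the whole second after the job is handed in: The green bauble rests in the green pocket and the red bauble in the red pocket, each centred within 6 mm, its centre 27 to 35.5 mm above the pocket's underside, cap up within 0.5 rad, still and not touched by the fingers; the cover is closed (joint below 0.08 rad) (horizontal distance between bauble_green and pocket_green below 0.006 m and z of bauble_green in the frame of pocket_green between 0.027 and 0.0355 m and angle between each of bauble_green, bauble_red's own z axis and vertical below 0.5 rad and linear speed of each of bauble_green, bauble_red below 0.02 m/s and contact force between the fingers and bauble_green below 0.05 N and horizontal distance between bauble_red and pocket_red below 0.006 m and z of bauble_red in the frame of pocket_red between 0.027 and 0.0355 m and contact force between the fingers and bauble_red below 0.05 N and value of joint cover below 0.08 rad).
It fails at once if a bauble is dropped (free fall of more than about 5 mm) ((contact force between anything else and bauble_green below 0.01 N and linear speed of bauble_green above 0.32 m/s) or (contact force between anything else and bauble_red below 0.01 N and linear speed of bauble_red above 0.32 m/s)).
It fails at once if a bauble is pressed or knocked into its pocket with more than 15 N (contact force between pocket_green and bauble_green above 15 N or contact force between pocket_red and bauble_red above 15 N).
It fails at once if a bauble is squeezed by the fingers with more than 90 N in all (45 N a side) (contact force between the fingers and bauble_green above 90 N or contact force between the fingers and bauble_red above 90 N).
It fails at once if the lock body is shifted by more than 20 mm (distance of lock_body from where it was at the start of the episode above 0.02 m).
It fails at once if the mallet is shifted by more than 20 mm (distance of mallet from where it was at the start of the episode above 0.02 m).
It also fails if it takes over 66 s, if anything falls off the work surface, if the arm or the gripper's body presses on something with over 40 N, if the wrist force passes 120 N, or if a joint passes its speed limit or range.

### The arm

A 6-joint arm with a two-finger parallel gripper is mounted at the origin on the work surface. World frame = base frame: x ahead of the robot, y to its left, z up, the work surface at z = 0. Lengths are in mm, angles in rad, forces in N, time in s.
With the tool pointing down it reaches from about 325 to 875 mm from the base axis. Payload 4.4 kg.
Tool frame: the origin (TCP) lies at the very end of the fingers, on their centre line; the grasp point (between the pads) lies 19 mm behind it (manip.pinch_z is the distance from the TCP to the grasp point, in mm); x points along the fingers, y is the direction in which the jaws open and shut, and the axes are right-handed (so a half turn about x gives the same grasp; the last joint's range is limited). The gripper opens to 85 mm and grips with 20 to 120 N. Pads are 22 mm wide; open, the fingers measure 114 mm over their backs; the gripper's body (76 mm by 85 mm) begins 54 mm behind the grasp point. The pads swing forward as they close: fully open they stand 13 mm farther back than shut.
Start: joints at [-1.47, 0.207, 1.542, -0, 1.393, -0.15], TCP at [142.69, -557.016, 231.282] pointing down, gripper open.
Joint ranges: [-2.73, 2.73], [-0.86, 2.22], [0.23, 2.46], [-1.11, 4.25], [0.08, 2.63], [-2.82, 2.82]. Speed limits (rad/s): [2.79, 2.79, 3.14, 3.14, 3.14, 3.14].

### API

Orientations are given as a unit quaternion [x, y, z, w].
In Python, from cell import manip gives the robot as it stands.
- The arm moves only by the tool send_rows, never from a script. Its argument "deltas" is a list of rows, each a list of 6 numbers: the shift along the world's x, y, z in m, then the turn, a rotation vector about the world's x, y, z in degrees. In form: [[tx, ty, tz, rx, ry, rz], ...]. A call has 1 to 5 rows; each row shifts and turns the commanded pose from where the row before left it; what a row does not reach is not made up. A row lasts 1/10 s, in which the tool goes at most 50 mm and 8.59 degrees, less where a joint would pass 70% of its speed; a pose out of reach is approached as far as the arm can. A call is refused whole if a number of a shift passes 0.05 or a number of a turn 8.59, either way. A call with a gripper value outside its range is refused whole. "claw" is the gripper's target within -1 to 1 (shut at 1, half-way at 0, fully open at -1), set as the call begins (left out, the last holds). The fingers move at their own pace and stop on an object; "grip_force" is the grip in N (left out, the last holds). Time passes only in rows, so rows that do not move let the fingers close. It gives the time, the measured TCP pose, the force and the opening at its end, in the units of the state.
- manip.get_obs(): the state, without advancing time (a new reading comes with each control period).
- manip.read_camera(name): name is "side" or "top" or "wrist"; returns the picture (480x640x3 uint8, red, green, blue); there is no depth.
- manip.get_calibration(name): a dict with "fov_y" (degrees; the focal length in pixels is half the picture's height over the tangent of half this angle, whatever the lens; pixels are square), "cx", "cy" (the principal point, pixels), "world_to_cam" (4x4, takes a point from world to camera coordinates); the wrist camera has in their place "tool_from_camera" (4x4, takes a point from camera to tool coordinates, whose origin is the TCP and whose axes are the tool frame's). Camera axes: x right, y down, z forward; pixel columns grow to the right and rows downward; lengths in mm; the calibration is good to about 2 mm. A picture is of the moment at which its call begins: read the wrist's pose just before it. get_calibration takes no time and is no camera call.
- manip.sign_off(): hands the job in, once; it reports no verdict.
The state is a dict: "time_s": time; "q": joint angles; "joint_velocities": joint speeds; "effort": joint torques, N m; "ee_pos": TCP position; "eef_rot": TCP orientation; "ft_force": force on the tool from outside, world axes, zero at the start; "wrist_torque": the same for the moment, N m; "width": finger opening in mm.
Only numpy, scipy, OpenCV 4.12 (cv2) and the standard library are available. Lean on these libraries where they do the work, as an engineer would, in place of code of your own. Each camera call takes 0.05 s, during which the arm holds its last target. There are 200 camera calls.

## Working session

There is one attempt and no reset: what is moved stays moved. The work goes in short steps, Python scripts to look and compute and a tool call to move; the robot and the scene stay as the last step left them, time stands still between calls to the robot, and variables do not carry over. Pictures are saved under pics/ and viewed, about 8 in all and at most 12, crops included, and the job is handed in when it is done.

Besides the shell and the picture viewer there is one more tool, called after "Request:" by a JSON object that holds its "method" and its "body", one argument or row to a line. send_rows: Moves the arm, as the interface text tells. Its arguments: {"type":"object","properties":{"deltas":{"type":"array"},"claw":{"type":"number"},"grip_force":{"type":"number"}},"required":["deltas"]}

```bash
mkdir -p pics; cat > h.py <<'E'
from cell import manip
import numpy as np, cv2
from scipy.spatial.transform import Rotation as R
def snap(n,f):
    o=manip.get_obs(); im=manip.read_camera(n); cv2.imwrite(f'pics/{f}.png',im[:,:,::-1]); return o,im
def cam(n,o=None):
    c=manip.get_calibration(n); f=240/np.tan(np.radians(c['fov_y'])/2)
    if n=='wrist':
        T=np.eye(4);T[:3,:3]=R.from_quat(o['eef_rot']).as_matrix();T[:3,3]=o['ee_pos']
        W=T@np.array(c['tool_from_camera'])
    else: W=np.linalg.inv(np.array(c['world_to_cam']))
    return f,c['cx'],c['cy'],W
def ray(n,u,v,z,o=None):
    f,cx,cy,W=cam(n,o); d=W[:3,:3]@[(u-cx)/f,(v-cy)/f,1]; p=W[:3,3]
    return p+d*(z-p[2])/d[2]
def proj(n,P,o=None):
    f,cx,cy,W=cam(n,o); q=np.linalg.inv(W)@np.append(P,1); return q[0]/q[2]*f+cx,q[1]/q[2]*f+cy
E
python3 - <<'E'
from h import *
for n in('side','top','wrist'):
    o,_=snap(n,n+'0'); f,cx,cy,W=cam(n,o); print(n,f,cx,cy,W.round(3).tolist())
print(o); print(manip.pinch_z)
E
```

```text
side 446.6071195664188 315.1137639169104 235.0591451977143 [[-0.829, -0.414, 0.377, 178.699], [-0.559, 0.62, -0.55, 397.596], [-0.006, -0.666, -0.746, 773.761], [0.0, 0.0, 0.0, 1.0]]
top 468.5643539907164 318.2768672223326 233.92527412155437 [[0.0, -0.985, 0.172, 329.681], [-1.0, -0.001, -0.003, -110.942], [0.004, -0.172, -0.985, 1111.988], [0.0, 0.0, 0.0, 1.0]]
wrist 409.8787535606702 313.33968574584134 241.89180724575843 [[0.248, -0.934, -0.258, 208.746], [-0.969, -0.24, -0.064, -540.3], [-0.002, 0.266, -0.964, 373.396], [0.0, 0.0, 0.0, 1.0]]
{'time_s': 0.1, 'q': array([-1.47047483e+00,  2.07352605e-01,  1.54285025e+00, -1.15892218e-05,
        1.39348270e+00, -1.50493866e-01]), 'joint_velocities': array([-0.00104059, -0.00014963, -0.00538436,  0.00073176,  0.00035468,
        0.00066546]), 'effort': array([-3.87253449e-04, -3.84091222e+01, -2.92549109e+01, -1.69111950e-04,
        4.89602069e-03, -5.64021533e-06]), 'ee_pos': array([ 142.62994695, -556.31129809,  230.21317957]), 'eef_rot': array([ 0.70156775,  0.08918486, -0.7015387 ,  0.08770522]), 'ft_force': array([ 0.19896262,  0.11705583, -0.16881153]), 'wrist_torque': array([-0.01882909, -0.02502526, -0.00903015]), 'width': 85.33908163598802}
18.700000000000003
```

View pics/top0.png

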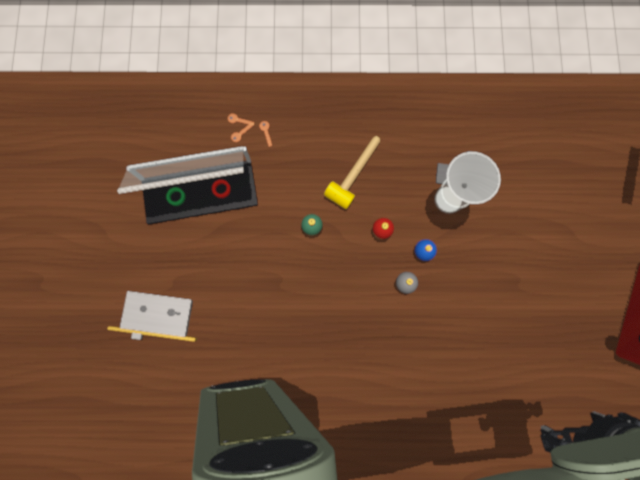

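View pics/side0.png

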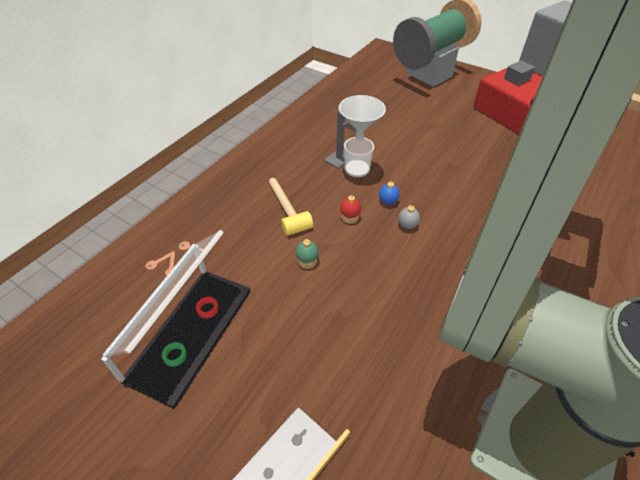

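The top view shows the green bauble at (312,225), the red at (383,229), the green pocket at (176,196), the red pocket at (221,188), the mallet head at (339,195), and the lock at (155,315). In the side view the baubles are at (307,252) and (351,208), and the pockets at (174,354) and (207,308).

```bash
cat > m.py <<'E'
from h import *
def blob(im,col,u,v,r=16):
    h=cv2.cvtColor(im,cv2.COLOR_RGB2HSV).astype(int)
    s=(h[...,1]>90)&(h[...,2]>40)
    m=s&((h[...,0]>45)&(h[...,0]<95) if col=='g' else ((h[...,0]<4)|(h[...,0]>174))&(h[...,1]>170))
    w=np.zeros_like(m); w[v-r:v+r,u-r:u+r]=1; m=(m&(w>0)).astype(np.uint8)
    c=max(cv2.findContours(m,cv2.RETR_EXTERNAL,cv2.CHAIN_APPROX_NONE)[0],key=cv2.contourArea)
    e=cv2.minEnclosingCircle(c); return e
E
python3 - <<'E'
from m import *
tops={'bg':('g',312,225,32),'br':('r',383,229,32),'pg':('g',176,196,24),'pr':('r',221,188,24)}
sides={'bg':('g',307,252,32),'br':('r',351,208,32),'pg':('g',174,354,24),'pr':('r',207,308,24)}
for n,t in(('top',tops),('side',sides)):
    im=cv2.imread(f'pics/{n}0.png')[:,:,::-1].copy()
    for k,(c,u,v,z) in t.items():
        e=blob(im,c,u,v); print(n,k,np.round(e[0],1),round(e[1],1),ray(n,*e[0],z).round(1))
print([ray('top',u,v,12).round(0).tolist() for u,v in((148,222),(257,205))])
E
```

```text
top bg [311.5 224.3] 9.4 [541.3 -98.8  32. ]
top br [382.8 228.1] 10.2 [ 532.5 -266.1   32. ]
top pg [175.1 196.2] 10.1 [611.  227.3  24. ]
top pr [220.5 188.5] 9.6 [630.  119.6  24. ]
side bg [303.  257.5] 6.9 [538.9 -81.9  32. ]
side br [350.3 207.4] 10.0 [ 533.3 -268.    32. ]
side pg [173.9 353.9] 13.0 [608.9 228.4  24. ]
side pr [207. 307.] 11.4 [628.3 120.7  24. ]
[[550.0, 292.0, 12.0], [592.0, 33.0, 12.0]]
```

```bash
cat >> h.py <<'E'
def tgt(psi,th,s):
    p,t=np.radians([psi,th]); x=np.array([np.sin(t)*np.cos(p),np.sin(t)*np.sin(p),-np.cos(t)]); y=s*np.array([-np.sin(p),np.cos(p),0])
    return np.c_[x,y,np.cross(x,y)]
def todo(grasp,psi,th,s):
    """remaining shift (mm) and rotvec (deg) to put the grasp point there"""
    o=manip.get_obs(); M=tgt(psi,th,s); tcp=np.array(grasp)+18.7*M[:,0]
    return (tcp-o['ee_pos']).round(1),np.degrees((R.from_matrix(M)*R.from_quat(o['eef_rot']).inv()).as_rotvec()).round(2),o['q'].round(2),o['ft_force'].round(1),round(o['width'],1),round(o['time_s'],2)
E
python3 - <<'E'
from h import *
o=manip.get_obs();print(R.from_quat(o['eef_rot']).as_matrix().round(3));print(np.array(manip.get_calibration('wrist')['tool_from_camera']).round(2))
for s in(1,-1):
  print(s,tgt(-26,45,s).round(2),todo([532,-266,150],-26.6,45,s))
print('mallet',ray('top',339,195,20),'blue',ray('top',426,250,32),'gray',ray('top',407,283,32))
E
```

```text
[[-0.     0.248 -0.969]
 [ 0.002 -0.969 -0.248]
 [-1.    -0.002 -0.   ]]
[[   0.     -0.27    0.96 -143.16]
 [   1.      0.     -0.      0.6 ]
 [  -0.      0.96    0.27  -68.06]
 [   0.      0.      0.      1.  ]]
1 [[ 0.64  0.44  0.64]
 [-0.31  0.9  -0.31]
 [-0.71  0.    0.71]] (array([401.2, 284.5, -93.6]), array([-57.25,   6.01, 130.15]), array([-1.47,  0.21,  1.54,  0.  ,  1.39, -0.15]), array([ 0. , -0.6, -0.5]), 85.4, 0.15)
-1 [[ 0.64 -0.44 -0.64]
 [-0.31 -0.9   0.31]
 [-0.71 -0.   -0.71]] (array([401.2, 284.5, -93.6]), array([ -4.99, -45.65, -38.85]), array([-1.47,  0.21,  1.54,  0.  ,  1.39, -0.15]), array([ 0. , -0.6, -0.5]), 85.4, 0.15)
mallet [ 615.38861509 -164.46480066   20.        ] blue [ 480.61335162 -365.46213291   32.        ] gray [ 404.00918802 -318.73005599   32.        ]
```

Request:
{"method": "send_rows", "body": {
  "deltas": [
    [0.02,0.0185,0,-3.37,0.354,7.656],
    [0.02,0.0185,0,-3.37,0.354,7.656],
    [0.02,0.0185,0,-3.37,0.354,7.656],
    [0.02,0.0185,0,-3.37,0.354,7.656],
    [0.02,0.0185,0,-3.37,0.354,7.656]
  ],
  "claw": -1,
  "grip_force": 25
}}

```text
time_s: 0.65
ee_pos: [243.4, -463.4, 231.0]
eef_rot: [-0.602, -0.213, 0.649, -0.414]
ft_force: [0.3, 0.5, -0.3]
width: 85.3
```

Request:
{"method": "send_rows", "body": {
  "deltas": [
    [0.02,0.0185,0,-3.37,0.354,7.656],
    [0.02,0.0185,0,-3.37,0.354,7.656],
    [0.02,0.0185,0,-3.37,0.354,7.656],
    [0.02,0.0185,0,-3.37,0.354,7.656],
    [0.02,0.0185,0,-3.37,0.354,7.656]
  ]
}}

```text
time_s: 1.15
ee_pos: [343.3, -370.6, 231.0]
eef_rot: [0.423, 0.309, -0.511, 0.682]
ft_force: [0.8, 0.3, 0.2]
width: 85.4
```

Request:
{"method": "send_rows", "body": {
  "deltas": [
    [0.02,0.0185,0,-3.37,0.354,7.656],
    [0.02,0.0185,0,-3.37,0.354,7.656],
    [0.02,0.0185,0,-3.37,0.354,7.656],
    [0.02,0.0185,0,-3.37,0.354,7.656],
    [0.02,0.0185,0,-3.37,0.354,7.656]
  ]
}}

```text
time_s: 1.65
ee_pos: [443.0, -278.1, 230.8]
eef_rot: [0.189, 0.364, -0.305, 0.86]
ft_force: [0.7, 0.1, -0.2]
width: 85.3
```

Request:
{"method": "send_rows", "body": {
  "deltas": [
    [0.02,0.0185,0,-3.37,0.354,7.656],
    [0.02,0.0185,0,-3.37,0.354,7.656],
    [0,0,0,0,0,0]
  ]
}}

```text
time_s: 1.95
ee_pos: [482.8, -240.8, 230.0]
eef_rot: [0.088, 0.373, -0.21, 0.899]
ft_force: [-0.5, -0.6, -1.1]
width: 85.3
```

```bash
python3 - <<'E'
from h import *
print(todo([472,-236,112],-26.6,45,1)); o,_=snap('wrist','w1'); print(proj('wrist',[532.5,-267,32],o))
E
```

```text
(array([   1. ,   -1.1, -131.2]), array([-0.15, -0.01, -0.23]), array([-0.74, -0.29,  2.22,  0.44,  0.48, -2.17]), array([-0.5, -0.6, -1.1]), 85.3, 1.95)
(np.float64(310.7293798672794), np.float64(81.21106501476152))
```

View pics/w1.png

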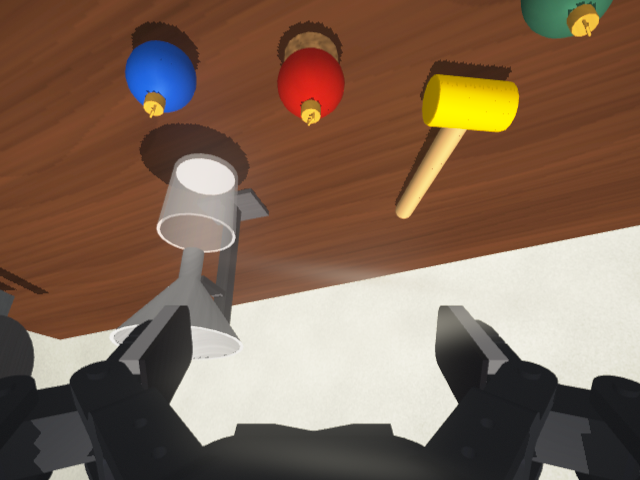

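The wrist view shows the red bauble at (311,83), matching the projected (311,81), with blue at (161,78), the mallet at (470,102), and the green at top right.

Request:
{"method": "send_rows", "body": {
  "deltas": [
    [0,0,-0.026,0,0,0],
    [0,0,-0.026,0,0,0],
    [0,0,-0.026,0,0,0],
    [0,0,-0.026,0,0,0],
    [0.001,-0.001,-0.027,0,0,0]
  ]
}}

```text
time_s: 2.5
ee_pos: [484.8, -240.8, 110.5]
eef_rot: [0.092, 0.379, -0.215, 0.895]
ft_force: [-0.1, 0.0, 0.0]
width: 85.4
```

```bash
python3 - <<'E'
from m import *
print(todo([532.5,-267,33],-26.6,45,1)); o,im=snap('wrist','w2'); u,v=proj('wrist',[532.5,-267,32],o); print(u,v); e=blob(im,'r',int(u),int(v),80); print(e, ray('wrist',*e[0],32,o))
E
```

```text
(array([ 59.6, -32.2, -90.7]), array([-0.46, -0.75,  0.44]), array([-0.73, -0.01,  2.3 ,  1.08,  0.2 , -2.82]), array([-0.1,  0. ,  0. ]), 85.4, 2.5)
310.11941424662194 217.97653409464758
((309.7761535644531, 220.9758758544922), 41.707279205322266) [ 535.25193136 -268.65796703   32.        ]
```

```bash
python3 - <<'E'
from m import *
print(todo([488.5,-232.5,114],-38,35,1)) 
E
```

```text
(array([12.6,  0.4, -9.5]), array([  4.5 ,   7.68, -10.76]), array([-0.72, -0.  ,  2.3 ,  1.08,  0.2 , -2.82]), array([-2.1, -0. , -0.8]), 85.5, 2.55)
```

Request:
{"method": "send_rows", "body": {
  "deltas": [
    [0.003,0,0.01,1.5,2.56,-3.58],
    [0.005,0,0.01,1.5,2.56,-3.58],
    [0.005,0,0,1.5,2.56,-3.58],
    [0,0,0,0,0,0]
  ]
}}

```text
time_s: 2.95
ee_pos: [494.4, -234.5, 118.2]
eef_rot: [0.114, 0.401, -0.228, 0.88]
ft_force: [0.2, -0.5, 0.5]
width: 85.5
```

```bash
python3 - <<'E'
from m import *
print(todo([533,-267.5,33],-38,35,1)) 
E
```

```text
(array([  47. ,  -39.6, -100.5]), array([ 2.34,  5.29, -8.45]), array([-0.67, -0.02,  2.24,  0.49,  0.24, -2.16]), array([ 0.2, -0.5,  0.5]), 85.5, 2.95)
```

Request:
{"method": "send_rows", "body": {
  "deltas": [
    [0,0,0,1.0,2.1,-3.4],
    [0,0,0,1.0,2.1,-3.4],
    [0,0,0,0.34,1.1,-1.65],
    [0,0,0,0,0,0]
  ]
}}

```text
time_s: 3.35
ee_pos: [494.4, -231.4, 116.2]
eef_rot: [0.141, 0.428, -0.265, 0.853]
ft_force: [-0.5, 0.5, 0.2]
width: 85.3
```

```bash
python3 - <<'E'
from m import *
print(todo([533,-267.5,33],-38,35,1)) 
E
```

```text
(array([ 47. , -42.7, -98.5]), array([ 0.27,  1.65, -3.1 ]), array([-0.6 , -0.  ,  2.19,  0.02,  0.31, -1.57]), array([-0.5,  0.5,  0.2]), 85.3, 3.35)
```

Request:
{"method": "send_rows", "body": {
  "deltas": [
    [0,0,0,0.1,0.8,-1.5],
    [0.008,-0.0072,-0.0165,0.1,0.8,-1.5],
    [0.008,-0.0072,-0.0165,0,0,0],
    [0.008,-0.0072,-0.0165,0,0,0],
    [0.008,-0.0072,-0.0165,0,0,0]
  ]
}}

```text
time_s: 3.85
ee_pos: [525.5, -260.3, 48.5]
eef_rot: [0.15, 0.437, -0.288, 0.839]
ft_force: [-1.4, -0.3, -0.5]
width: 85.8
```

```bash
python3 - <<'E'
from m import *
print(todo([533,-267.5,33],-38,35,1)); o,im=snap('wrist','w3'); u,v=proj('wrist',[533,-267.5,32],o); print(u,v); e=blob(im,'r',int(u),int(v),100); print(e, ray('wrist',*e[0],32,o))
E
```

```text
(array([ 16. , -13.8, -30.8]), array([-0.03, -0.02, -0.03]), array([-0.58,  0.24,  2.1 , -0.24,  0.19, -1.27]), array([-1.4, -0.3, -0.5]), 85.8, 3.85)
310.074253762657 288.6917071358537
((310.9038391113281, 292.89154052734375), 58.80596160888672) [ 535.79103789 -269.25083997   32.        ]
```

View pics/w3.png

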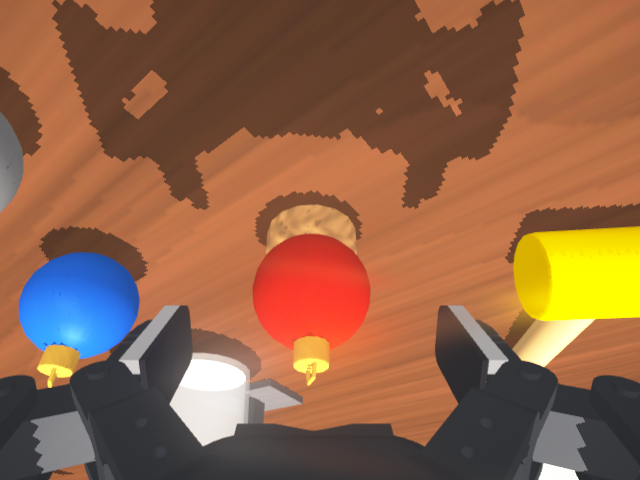

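Red is centred between the fingers at (311,292); the blue bauble and the mallet are clear of both. I'll reduce the tilt to 29° to stay off the joint 5 limit.

```bash
python3 - <<'E'
from m import *
print(todo([534.5,-268.5,33],-36,29,1))
E
```

```text
(array([ 17. , -13.3, -29.4]), array([3.47, 4.59, 2.02]), array([-0.58,  0.25,  2.1 , -0.24,  0.19, -1.27]), array([-0. , -2. , -1.1]), 85.5, 3.9)
```

Request:
{"method": "send_rows", "body": {
  "deltas": [
    [0.0034,-0.0027,-0.005,1.2,1.5,0.7],
    [0.0034,-0.0027,-0.005,1.2,1.5,0.7],
    [0.0034,-0.0027,-0.006,1.07,1.6,0.6],
    [0.0034,-0.0027,-0.006,0,0,0],
    [0.0034,-0.0025,-0.0065,0,0,0]
  ]
}}

```text
time_s: 4.4
ee_pos: [542.7, -273.5, 20.8]
eef_rot: [0.156, 0.481, -0.267, 0.821]
ft_force: [-0.3, -0.1, -0.1]
width: 85.0
```

```bash
python3 - <<'E'
from m import *
print(todo([534.5,-268.5,33],-36,29,1)); o,im=snap('wrist','w4'); u,v=proj('wrist',[534.5,-268.5,32],o); print(u,v); e=blob(im,'r',int(u),int(v),100); print(e)
E
```

```text
(array([-0.9, -0.3, -4.1]), array([0.13, 0.23, 0.02]), array([-0.6 ,  0.34,  1.99, -0.04,  0.29, -1.51]), array([-0.3, -0.1, -0.1]), 85.0, 4.4)
310.38513752283404 320.57519015271396
((310.8536376953125, 324.3187255859375), 73.80280303955078)
```

Request:
{"method": "send_rows", "body": {
  "deltas": [
    [0,0,-0.0035,0,0,0],
    [0,0,0,0,0,0]
  ]
}}

```text
time_s: 4.65
ee_pos: [541.7, -272.3, 16.1]
eef_rot: [0.157, 0.482, -0.266, 0.82]
ft_force: [-0.8, 0.1, 0.1]
width: 85.6
```

Request:
{"method": "send_rows", "body": {
  "deltas": [
    [0,0,0,0,0,0],
    [0,0,0,0,0,0],
    [0,0,0,0,0,0],
    [0,0,0,0,0,0],
    [0,0,0,0,0,0]
  ],
  "claw": 1,
  "grip_force": 25
}}

```text
time_s: 5.15
ee_pos: [543.0, -273.3, 17.9]
eef_rot: [0.156, 0.481, -0.267, 0.821]
ft_force: [-2.8, 1.5, 5.5]
width: 48.5
```

Request:
{"method": "send_rows", "body": {
  "deltas": [
    [0,0,0,0,0,0],
    [0,0,0,0,0,0],
    [0,0,0,0,0,0]
  ]
}}

```text
time_s: 5.45
ee_pos: [543.0, -273.3, 17.9]
eef_rot: [0.156, 0.481, -0.267, 0.821]
ft_force: [-3.2, 1.0, 5.7]
width: 48.4
```

```bash
python3 - <<'E'
from m import *
print(todo([534.5,-268.5,33],-36,29,1),manip.pinch_z)
E
```

```text
(array([-1.2, -0.5, -1.2]), array([ 0.15,  0.23, -0.01]), array([-0.6 ,  0.35,  1.99, -0.04,  0.29, -1.5 ]), array([-3.2,  1. ,  5.7]), 48.4, 5.45) 18.700000000000003
```

Request:
{"method": "send_rows", "body": {
  "deltas": [
    [0,0,0.006,0,0,0],
    [0,0,0.014,0,0,0],
    [0,0,0.025,0,0,0],
    [0,0,0.03,0,0,0],
    [0,0,0.025,0,0,0]
  ]
}}

```text
time_s: 5.95
ee_pos: [542.8, -272.9, 118.5]
eef_rot: [0.156, 0.481, -0.266, 0.82]
ft_force: [0.2, -0.4, 0.6]
width: 48.5
```

```bash
python3 - <<'E'
from m import *
print(todo([561,114,142],5,35,1))
o,im=snap('wrist','w5')
M=R.from_quat(o['eef_rot']).as_matrix()
e=blob(im,'r',310,325,110); print(e)
E
```

```text
(array([ 28.9, 387.9,   8.2]), array([-1.6 , -5.68, 40.96]), array([-0.6 ,  0.15,  1.96, -0.03,  0.52, -1.53]), array([ 0.2, -0.4,  0.6]), 48.5, 5.95)
((314.0, 332.0416564941406), 76.28303527832031)
```

Request:
{"method": "send_rows", "body": {
  "deltas": [
    [0.001,0.01,0.006,0,0,1.5],
    [0.002,0.022,0.006,-0.12,-0.44,2.5],
    [0.002,0.03,0.002,-0.12,-0.44,3.2],
    [0.002,0.033,0,-0.12,-0.44,3.2],
    [0.002,0.033,0,-0.12,-0.44,3.2]
  ]
}}

```text
time_s: 6.5
ee_pos: [549.8, -141.9, 129.0]
eef_rot: [0.099, 0.484, -0.165, 0.853]
ft_force: [-0.1, 0.1, -0.9]
width: 48.5
```

Request:
{"method": "send_rows", "body": {
  "deltas": [
    [0.002,0.033,0,-0.12,-0.44,3.2],
    [0.002,0.033,0,-0.12,-0.44,3.2],
    [0.002,0.033,0,-0.12,-0.44,3.2],
    [0.002,0.033,0,-0.12,-0.44,3.2],
    [0.002,0.033,0,-0.12,-0.44,3.2]
  ]
}}

```text
time_s: 7.0
ee_pos: [559.2, 22.9, 128.8]
eef_rot: [0.029, 0.476, -0.045, 0.878]
ft_force: [0.1, -1.2, -1.6]
width: 48.4
```

Request:
{"method": "send_rows", "body": {
  "deltas": [
    [0.003,0.033,0,-0.12,-0.44,3.2],
    [0.003,0.032,0,-0.12,-0.44,3.2],
    [0.002,0.02,0,-0.12,-0.44,3.2],
    [0.001,0.01,0,0,-0.3,1.0],
    [0,0,0,0,0,0]
  ]
}}

```text
time_s: 7.5
ee_pos: [568.9, 116.4, 129.5]
eef_rot: [-0.017, 0.464, 0.034, 0.885]
ft_force: [1.2, -0.4, -0.2]
width: 48.7
```

```bash
python3 - <<'E'
from m import *
print(todo([561,114,142],5,35,1))
o,im=snap('wrist','w6'); print(proj('wrist',[629.5,120,24],o),proj('wrist',[611,227.5,24],o))
M=R.from_quat(o['eef_rot']).as_matrix()
e=blob(im,'r',310,325,110); print(e)
_,im=snap('side','s6')
E
```

```text
(array([ 2.8, -1.4, -2.8]), array([-0.06, -0.31,  0.64]), array([ 0.04,  0.05,  2.09,  0.05,  0.4 , -1.65]), array([ 1.2, -0.4, -0.2]), 48.7, 7.5)
(np.float64(312.2479277777075), np.float64(217.5843121085797)) (np.float64(482.46244974892124), np.float64(206.3714824490197))
((314.6063232421875, 330.894287109375), 76.12030029296875)
```

View pics/w6.png

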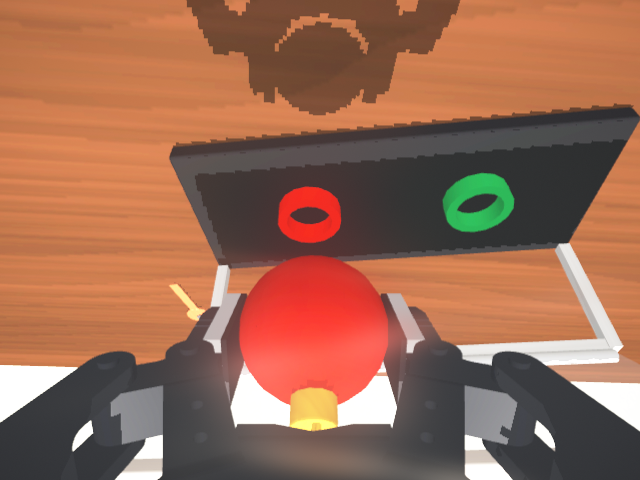

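```bash
python3 - <<'E'
from m import *
o=manip.get_obs(); im=cv2.imread('pics/w6.png')[:,:,::-1].copy()
h=cv2.cvtColor(im,cv2.COLOR_RGB2HSV)
for n,c,(x0,x1,y0,y1),P0 in(('r',((h[...,0]<6)|(h[...,0]>172)),(270,350,180,250),[629.5,120]),('g',((h[...,0]>50)&(h[...,0]<90)),(430,525,165,240),[611,227.5])):
    m=(c&(h[...,1]>130)&(h[...,2]>60)).astype(np.uint8); w=np.zeros_like(m); w[y0:y1,x0:x1]=1; m*=w
    if n=='r':
        m[252:]=0
    k=cv2.boundingRect(m); 
    # fit: silhouette of ring cylinder vs mask bbox
    t=np.linspace(0,2*np.pi,90)
    def bb(p):
        pts=np.array([proj('wrist',[p[0]+21*np.cos(a),p[1]+21*np.sin(a),z],o) for a in t for z in(12,24)])
        return np.r_[pts.min(0),pts.max(0)]
    meas=np.array([k[0]-.5+.5,k[1],k[0]+k[2],k[1]+k[3]],float)
    from scipy.optimize import least_squares
    s=least_squares(lambda p:bb(p)-meas,P0); print(n,meas,s.x.round(1),s.fun.round(1))
print(todo([629.5+1,120,44+2+30],5,35,1))
E
```

```text
r [277. 186. 342. 243.] [635.9 117. ] [ 1.   0.5 -1.  -0.8]Traceback (most recent call last):
  File "<stdin>", line 16, in <module>
    return func(*args, **kwargs)
    result = trf(vector_fun.fun, vector_fun.jac, x0, f0, J0, lb, ub, ftol, xtol,
                 gtol, max_nfev, x_scale, loss_function, tr_solver,
                 tr_options.copy(), verbose, callback=callback_wrapped)
    return trf_no_bounds(
        fun, jac, x0, f0, J0, ftol, xtol, gtol, max_nfev, x_scale,
        loss_function, tr_solver, tr_options, verbose, callback=callback)
    J = jac(x)
    self._update_jac()
    ~~~~~~~~~~~~~~~~^^
    self.J = self.jac_wrapped(xp_copy(self.x), f0=self.f)
             ~~~~~~~~~~~~~~~~^^^^^^^^^^^^^^^^^^^^^^^^^^^^
    J, dct = approx_derivative(
             ~~~~~~~~~~~~~~~~~^
        self.fun,
        ^^^^^^^^^
    ...<2 lines>...
        **self.finite_diff_options,
        ^^^^^^^^^^^^^^^^^^^^^^^^^^^
    )
    ^
    J, _nfev = _dense_difference(fun_wrapped, x0, f0, h,
               ~~~~~~~~~~~~~~~~~^^^^^^^^^^^^^^^^^^^^^^^^
                             use_one_sided, method,
[... 180 characters left out ...]
                    ^^^^^^^
    f = np.atleast_1d(self.fun(x, *self.args, **self.kwargs))
                      ~~~~~~~~^^^^^^^^^^^^^^^^^^^^^^^^^^^^^^
    return np.atleast_1d(self.fun(x))
                         ~~~~~~~~^^^
    return self.f(x, *self.args, **self.kwargs)
           ~~~~~~^^^^^^^^^^^^^^^^^^^^^^^^^^^^^^
  File "<stdin>", line 16, in <lambda>
  File "<stdin>", line 12, in bb
  File "h.py", line 17, in proj
    f,cx,cy,W=cam(n,o); q=np.linalg.inv(W)@np.append(P,1); return q[0]/q[2]*f+cx,q[1]/q[2]*f+cy
              ~~~^^^^^
  File "h.py", line 7, in cam
    c=manip.get_calibration(n); f=240/np.tan(np.radians(c['fov_y'])/2)
ValueError: time passes only in moves, steps and waits
```

```bash
cat > fit.py <<'E'
from m import *
from scipy.optimize import least_squares
def ring(n,im,o,col,win,z0=12):
    f,cx,cy,W=cam(n,o); V=np.linalg.inv(W)
    h=cv2.cvtColor(im,cv2.COLOR_RGB2HSV); H,S,B=h[...,0],h[...,1],h[...,2]
    c=((H<6)|(H>172)) if col=='r' else ((H>50)&(H<90))
    m=(c&(S>130)&(B>60)).astype(np.uint8); x0,x1,y0,y1=win; w=np.zeros_like(m); w[y0:y1,x0:x1]=1; m*=w
    x,y,a,b=cv2.boundingRect(m); meas=np.array([x,y,x+a,y+b],float)-.5
    t=np.linspace(0,2*np.pi,90)
    def bb(p):
        P=np.array([[p[0]+21*np.cos(a),p[1]+21*np.sin(a),z,1] for a in t for z in(z0,z0+12)])@V.T
        q=P[:,:2]/P[:,2:3]*f+[cx,cy]; return np.r_[q.min(0),q.max(0)]
    s=least_squares(lambda p:bb(p)-meas,[620,170]); return s.x.round(1),s.fun.round(1)
E
python3 - <<'E'
from fit import *
o=manip.get_obs(); L=lambda n:cv2.imread(f'pics/{n}.png')[:,:,::-1].copy()
for n,f,c,w in(('wrist','w6','r',(270,350,180,250)),('wrist','w6','g',(430,525,165,240)),('top','top0','r',(205,240,172,204)),('top','top0','g',(160,192,180,212)),('side','side0','r',(190,225,290,325)),('side','side0','g',(155,192,335,372))):
    print(n,c,*ring(n,L(f),o,c,w))
print(todo([629.5+1,120,44+2+30],5,35,1))
E
```

```text
wrist r [635.4 116.6] [ 1.   0.4 -1.  -0.7]
wrist g [616.3 225.7] [-0.4  0.2  0.4 -0.1]
top r [631.6 120.7] [ 0.8  0.9 -0.8 -0.9]
top g [612.9 229.2] [-0.   0.4  0.  -0.4]
side r [632.6 118.8] [ 0.7  0.9 -0.7 -0.8]
side g [612.  226.7] [ 0.   0.4 -0.1 -0.4]
(array([ 71.4,   6. , -69.5]), array([-0.04, -0.24,  0.76]), array([ 0.04,  0.05,  2.09,  0.05,  0.4 , -1.65]), array([ 0.2, -0.8,  0.2]), 48.5, 7.6)
```

Request:
{"method": "send_rows", "body": {
  "deltas": [
    [0.005,0,-0.012,0,0,0.2],
    [0.01,0.001,-0.018,0,0,0.2],
    [0.014,0.001,-0.018,0,0,0.2],
    [0.016,0.001,-0.014,0,-0.2,0.1],
    [0.014,0.001,-0.011,0,0,0]
  ]
}}

```text
time_s: 8.1
ee_pos: [629.7, 117.7, 56.6]
eef_rot: [-0.019, 0.462, 0.037, 0.886]
ft_force: [1.4, -0.1, 0.1]
width: 48.5
```

Request:
{"method": "send_rows", "body": {
  "deltas": [
    [0.01,0.001,-0.008,0,0,0],
    [0.006,0,-0.004,0,0,0],
    [0,0,0,0,0,0]
  ]
}}

```text
time_s: 8.4
ee_pos: [646.0, 119.0, 45.6]
eef_rot: [-0.019, 0.461, 0.038, 0.886]
ft_force: [0.6, 0.1, -0.4]
width: 48.5
```

```bash
python3 - <<'E'
from fit import *
print(todo([634,118.7,46],5,35,1))
o,im=snap('wrist','w7');_,s=snap('side','s7')
c=np.hstack([im[150:450,140:540],cv2.resize(s[220:400,100:340],(400,300))]); cv2.imwrite('pics/c7.png',c[:,:,::-1])
E
```

```text
(array([ -1.3,   0.6, -14.9]), array([-0.05,  0.02,  0.15]), array([ 0.04,  0.36,  1.94,  0.12,  0.23, -1.73]), array([ 0.6,  0.1, -0.4]), 48.5, 8.4)
```

View pics/c7.png

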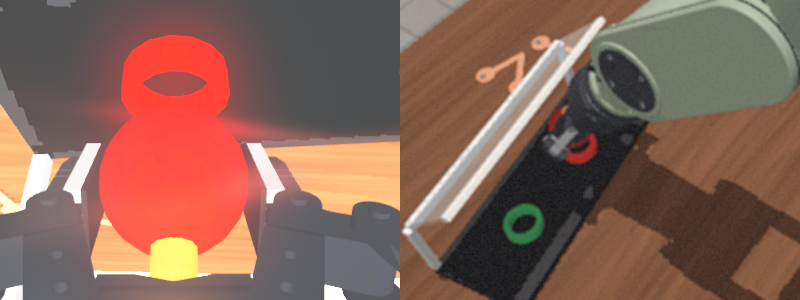

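```bash
python3 - <<'E'
from fit import *
o=manip.get_obs(); f,cx,cy,W=cam('wrist',o); V=np.linalg.inv(W); t=np.linspace(0,2*np.pi,90)
def bb(P):
    q=(np.c_[P,np.ones(len(P))]@V.T); q=q[:,:2]/q[:,2:3]*f+[cx,cy]; return np.r_[q.min(0),q.max(0)]
meas=np.array([261,186,370.])-.5
s=least_squares(lambda p:bb(np.array([[p[0]+21*np.cos(a),p[1]+21*np.sin(a),z] for a in t for z in(12,24)]))[:3]-meas,[633,119]); print('ring',s.x,s.fun)
D=np.random.default_rng(0).normal(size=(3000,3)); D=25*D/np.linalg.norm(D,axis=1)[:,None]
b=least_squares(lambda p:bb(D+p)[:3]-np.array([239,254,388]),[632,119,60]); print('ball',b.x,b.fun)
M=R.from_quat(o['eef_rot']).as_matrix(); print(M.T@(b.x-o['ee_pos']))
E
```

```text
ring [634.20984583 118.69644769] [ 0.57717024 -0.15020536 -0.57503129]
ball [635.84076357 118.22246058  58.30870074] [ 2.68300937e-11 -5.41433565e-11  1.40119027e-10]
[-15.4927686   -0.37740163  -0.95439501]
```

Request:
{"method": "send_rows", "body": {
  "deltas": [
    [-0.0005,0.0005,-0.003,0,0,0],
    [-0.0005,0,-0.003,0,0,0],
    [0,0,-0.003,0,0,0],
    [0,0,-0.002,0,0,0],
    [0,0,0,0,0,0]
  ]
}}

```text
time_s: 9.0
ee_pos: [644.3, 120.5, 34.6]
eef_rot: [-0.02, 0.461, 0.038, 0.886]
ft_force: [-0.2, -0.4, -0.2]
width: 48.9
```

Request:
{"method": "send_rows", "body": {
  "deltas": [
    [0,0,-0.0007,0,0,0],
    [0,0,-0.0003,0,0,0]
  ]
}}

```text
time_s: 9.2
ee_pos: [644.8, 120.4, 34.2]
eef_rot: [-0.02, 0.461, 0.038, 0.887]
ft_force: [0.0, -0.0, -0.3]
width: 48.8
```

Request:
{"method": "send_rows", "body": {
  "deltas": [
    [0,0,-0.0007,0,0,0],
    [0,0,-0.0003,0,0,0]
  ]
}}

```text
time_s: 9.4
ee_pos: [644.7, 120.4, 33.1]
eef_rot: [-0.02, 0.461, 0.038, 0.886]
ft_force: [0.5, 0.1, 0.2]
width: 48.3
```

Request:
{"method": "send_rows", "body": {
  "deltas": [
    [0,0,-0.0007,0,0,0],
    [0,0,-0.0003,0,0,0]
  ]
}}

```text
time_s: 9.6
ee_pos: [644.6, 120.4, 32.0]
eef_rot: [-0.019, 0.461, 0.038, 0.886]
ft_force: [0.3, -0.2, -0.9]
width: 48.6
```

Request:
{"method": "send_rows", "body": {
  "deltas": [
    [0,0,-0.0005,0,0,0],
    [0,0,0,0,0,0]
  ]
}}

```text
time_s: 9.8
ee_pos: [644.8, 120.4, 31.7]
eef_rot: [-0.02, 0.461, 0.038, 0.887]
ft_force: [-1.0, 0.2, -0.6]
width: 48.6
```

Request:
{"method": "send_rows", "body": {
  "deltas": [
    [0,0,-0.0005,0,0,0],
    [0,0,0,0,0,0]
  ]
}}

```text
time_s: 10.0
ee_pos: [644.9, 120.4, 31.4]
eef_rot: [-0.02, 0.461, 0.038, 0.887]
ft_force: [-1.2, -0.5, 1.4]
width: 48.7
```

Request:
{"method": "send_rows", "body": {
  "deltas": [
    [0,0,-0.0005,0,0,0],
    [0,0,0,0,0,0]
  ]
}}

```text
time_s: 10.2
ee_pos: [645.1, 120.4, 31.3]
eef_rot: [-0.02, 0.46, 0.038, 0.887]
ft_force: [-2.4, -0.9, 4.7]
width: 48.4
```

```bash
python3 - <<'E'
from fit import *
o,im=snap('wrist','w8'); print(todo([634,118.7,46],5,35,1))
e=blob(im,'r',313,325,110); print(e)
E
```

```text
(array([-0.4, -0.8, -0.6]), array([-0.05,  0.13,  0.07]), array([ 0.04,  0.39,  1.95,  0.14,  0.19, -1.75]), array([-1.8, -0. ,  4.6]), 48.6, 10.25)
((317.5, 307.5), 94.42732238769531)
```

Contact force is 4.7 N up and −2.4 N in x, so the ball is touching the rear rim first. I'll ease it forward a little.

Request:
{"method": "send_rows", "body": {
  "deltas": [
    [-0.0005,0,0,0,0,0],
    [-0.0005,0,0,0,0,0],
    [0,0,0,0,0,0]
  ]
}}

```text
time_s: 10.55
ee_pos: [644.4, 120.3, 31.2]
eef_rot: [-0.02, 0.46, 0.038, 0.887]
ft_force: [0.3, -0.4, 2.0]
width: 48.4
```

Request:
{"method": "send_rows", "body": {
  "deltas": [
    [0,0,-0.0004,0,0,0],
    [0,0,0,0,0,0]
  ]
}}

```text
time_s: 10.75
ee_pos: [644.6, 120.3, 31.1]
eef_rot: [-0.019, 0.46, 0.038, 0.887]
ft_force: [-0.0, -0.7, 4.9]
width: 48.7
```

Request:
{"method": "send_rows", "body": {
  "deltas": [
    [0,0,0,0,0,0],
    [0,0,0,0,0,0],
    [0,0,0,0,0,0],
    [0,0,0,0,0,0]
  ],
  "claw": -0.7
}}

```text
time_s: 11.15
ee_pos: [643.0, 120.4, 29.5]
eef_rot: [-0.02, 0.461, 0.038, 0.886]
ft_force: [0.4, 0.9, -0.3]
width: 72.6
```

```bash
python3 - <<'E'
from fit import *
o,im=snap('wrist','w9'); print(todo([634,118.7,46],5,35,1)); _,s=snap('side','s9')
c=np.hstack([im[150:450,140:540],cv2.resize(s[220:400,100:340],(400,300))]); cv2.imwrite('pics/c9.png',c[:,:,::-1])
E
```

```text
(array([ 1.5, -0.8,  1. ]), array([-0.05, -0.  ,  0.06]), array([ 0.04,  0.39,  1.95,  0.14,  0.19, -1.75]), array([ 0. , -0. ,  0.1]), 72.5, 11.2)
```

View pics/c9.png

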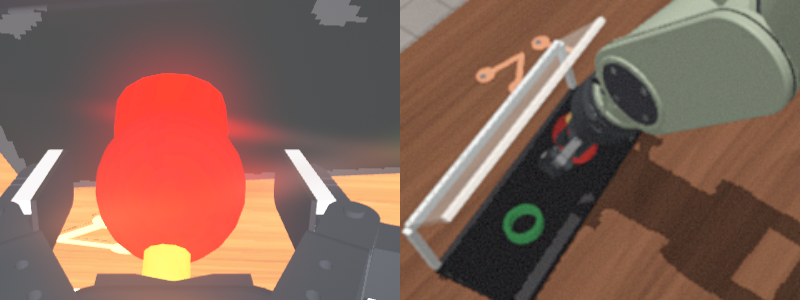

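Red is seated upright and released: the wrist crop shows the ball at (170,190) over its ring, clear of both fingers. Next I retreat along the tool axis and go to the green bauble.

Request:
{"method": "send_rows", "body": {
  "deltas": [
    [-0.004,-0.0003,0.006,0,0,0],
    [-0.009,-0.001,0.013,0,0,0],
    [-0.016,-0.0015,0.023,0,0,0],
    [-0.022,-0.002,0.03,0,0,0],
    [-0.022,-0.002,0.03,0,0,0]
  ]
}}

```text
time_s: 11.75
ee_pos: [569.4, 113.4, 132.9]
eef_rot: [-0.02, 0.461, 0.038, 0.886]
ft_force: [0.1, 1.3, 0.6]
width: 72.5
```

```bash
python3 - <<'E'
from fit import *
print(todo([497,-84.5,119],-18,29,1))
E
```

```text
(array([ -63.8, -200.7,  -30.2]), array([  0.65,   6.02, -22.9 ]), array([ 0.03,  0.04,  2.09,  0.08,  0.4 , -1.69]), array([0.1, 1.3, 0.6]), 72.5, 11.75)
```

Request:
{"method": "send_rows", "body": {
  "deltas": [
    [-0.013,-0.04,0,0.13,1.2,-4.58],
    [-0.013,-0.04,0,0.13,1.2,-4.58],
    [-0.013,-0.04,-0.005,0.13,1.2,-4.58],
    [-0.013,-0.04,-0.012,0.13,1.2,-4.58],
    [-0.012,-0.04,-0.012,0.13,1.2,-4.58]
  ],
  "claw": -1
}}

```text
time_s: 12.25
ee_pos: [506.0, -87.7, 103.9]
eef_rot: [0.08, 0.5, -0.136, 0.851]
ft_force: [0.3, 0.6, 0.1]
width: 85.6
```

Request:
{"method": "send_rows", "body": {
  "deltas": [
    [0,0,0,0,0,0]
  ]
}}

```text
time_s: 12.35
ee_pos: [505.0, -89.2, 102.5]
eef_rot: [0.081, 0.501, -0.137, 0.85]
ft_force: [0.7, 0.3, 0.8]
width: 85.2
```

```bash
cat >> fit.py <<'E'
D=np.random.default_rng(0).normal(size=(3000,3)); D=25*D/np.linalg.norm(D,axis=1)[:,None]
def ball(o,im,col,u,v,r,z=None):
    """fit sphere: left, right edges of colour blob + image-top edge"""
    f,cx,cy,W=cam('wrist',o); V=np.linalg.inv(W)
    h=cv2.cvtColor(im,cv2.COLOR_RGB2HSV); H,S,B=h[...,0],h[...,1],h[...,2]
    c=((H<6)|(H>172))&(S>150) if col=='r' else ((H>50)&(H<95)&(S>60))
    m=(c&(B>40)).astype(np.uint8); w=np.zeros_like(m); w[max(0,v-r):v+r,u-r:u+r]=1
    x,y,a,b=cv2.boundingRect(max(cv2.findContours(m*w,0,1)[0],key=cv2.contourArea))
    meas=np.array([x,y,x+a])-.5
    def bb(p):
        q=np.c_[D+p,np.ones(len(D))]@V.T; q=q[:,:2]/q[:,2:3]*f+[cx,cy]; return np.r_[q.min(0),q.max(0)][:3]
    P=np.array([(ray('wrist',u,v,32,o))])[0]
    g=(lambda p:bb(p)-meas) if z is None else (lambda p:bb([*p,z])-meas)
    s=least_squares(g,P if z is None else P[:2]); return (x,y,a,b),s.x.round(1),s.fun.round(1)
E
python3 - <<'E'
from fit import *
print(todo([543,-99.5,33],-18,29,1)); o,im=snap('wrist','w10'); u,v=map(int,proj('wrist',[543,-99.5,32],o)); print(u,v); print(ball(o,im,'g',u,v,90),ball(o,im,'g',u,v,90,32))
E
```

```text
(array([ 46.6, -13.1, -85.8]), array([ 0.02, -0.04,  0.31]), array([-0.35, -0.02,  2.19,  0.04,  0.47, -1.63]), array([0.7, 0.3, 0.8]), 85.2, 12.35)
317 250
((273, 209, 86, 84), array([ 547.7, -102.1,   27.9]), array([ 0., -0.,  0.])) ((273, 209, 86, 84), array([ 544.6, -101.1]), array([-1. ,  0.2,  1. ]))
```

View pics/w10.png

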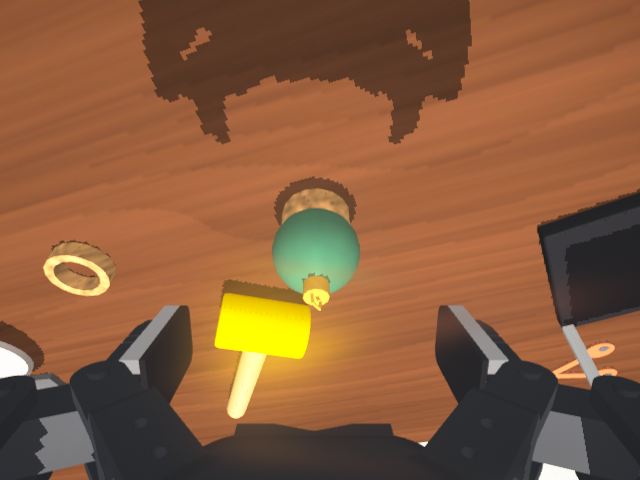

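Green is centred at (316,251), and the mallet at (263,325) lies beyond the left finger's path.

Request:
{"method": "send_rows", "body": {
  "deltas": [
    [0.005,-0.0015,-0.009,0,0,0],
    [0.01,-0.003,-0.018,0,0,0.1],
    [0.01,-0.003,-0.018,0,0,0.1],
    [0.01,-0.003,-0.018,0,0,0.1],
    [0.007,-0.002,-0.0125,0,0,0]
  ]
}}

```text
time_s: 12.9
ee_pos: [549.3, -97.8, 27.2]
eef_rot: [0.078, 0.501, -0.132, 0.852]
ft_force: [0.4, -0.3, -0.5]
width: 85.6
```

Request:
{"method": "send_rows", "body": {
  "deltas": [
    [0.004,-0.001,-0.007,0,0,0],
    [0.002,-0.0005,-0.003,0,0,0],
    [0,0,0,0,0,0]
  ]
}}

```text
time_s: 13.2
ee_pos: [554.9, -99.9, 17.9]
eef_rot: [0.078, 0.501, -0.132, 0.852]
ft_force: [0.7, 1.1, 0.0]
width: 85.5
```

```bash
python3 - <<'E'
from fit import *
print(todo([544.5,-100.7,33],-18,29,1)); o,im=snap('wrist','w11'); u,v=map(int,proj('wrist',[544.5,-100.7,32],o)); print(u,v); print(ball(o,im,'g',u,v,110),ball(o,im,'g',u,v,110,32))
E
```

```text
(array([-1.8, -3.6, -1.2]), array([ 0.02,  0.08, -0.36]), array([-0.34,  0.28,  2.1 ,  0.06,  0.26, -1.66]), array([0.7, 1.1, 0. ]), 85.5, 13.2)
301 327
((226, 253, 149, 150), array([ 545.3, -101.5,   30.7]), array([-0., -0.,  0.])) ((226, 253, 149, 150), array([ 544.2, -101.1]), array([-1. ,  0.4,  1. ]))
```

Request:
{"method": "send_rows", "body": {
  "deltas": [
    [-0.0005,-0.002,0,0,0,0],
    [-0.0005,-0.0018,-0.0005,0,0,0],
    [0,0,0,0,0,0]
  ]
}}

```text
time_s: 13.55
ee_pos: [553.7, -104.5, 17.7]
eef_rot: [0.078, 0.501, -0.133, 0.852]
ft_force: [0.8, -0.3, 0.4]
width: 85.4
```

Request:
{"method": "send_rows", "body": {
  "deltas": [
    [0,0,0,0,0,0],
    [0,0,0,0,0,0],
    [0,0,0,0,0,0],
    [0,0,0,0,0,0],
    [0,0,0,0,0,0]
  ],
  "claw": 1,
  "grip_force": 25
}}

```text
time_s: 14.05
ee_pos: [553.7, -104.2, 17.4]
eef_rot: [0.078, 0.501, -0.132, 0.852]
ft_force: [-1.3, 0.1, 2.0]
width: 48.8
```

Request:
{"method": "send_rows", "body": {
  "deltas": [
    [0,0,0,0,0,0],
    [0,0,0,0,0,0],
    [0,0,0,0,0,0]
  ]
}}

```text
time_s: 14.35
ee_pos: [553.8, -104.2, 17.4]
eef_rot: [0.078, 0.501, -0.132, 0.852]
ft_force: [-1.6, 0.6, 4.1]
width: 48.6
```

Request:
{"method": "send_rows", "body": {
  "deltas": [
    [0,0,0.006,0,0,0],
    [0,0,0.014,0,0,0],
    [0,0,0.025,0,0,0],
    [0,0,0.03,0,0,0],
    [0,0,0.025,0,0,0]
  ]
}}

```text
time_s: 14.85
ee_pos: [553.6, -104.2, 118.6]
eef_rot: [0.078, 0.501, -0.133, 0.852]
ft_force: [0.9, -0.6, 0.1]
width: 48.3
```

```bash
python3 - <<'E'
from fit import *
print(todo([545,218,142],12,35,1)); o,im=snap('wrist','w12'); b=ball(o,im,'g',305,327,115); print(b, R.from_quat(o['eef_rot']).as_matrix().T@(b[1]-o['ee_pos']))
E
```

```text
(array([  1.9, 324.5,   8.1]), array([-0.3 , -5.97, 29.67]), array([-0.35,  0.06,  2.07,  0.04,  0.51, -1.65]), array([ 0.9, -0.6,  0.1]), 48.3, 14.85)
((239, 281, 150, 123), array([ 551.2, -103.4,  138.8]), array([-0.,  0., -0.])) [-18.91580528   0.0666832    7.61377874]
```

```bash
python3 - <<'E'
import cv2
for f in('w11','w12'):
    h=cv2.cvtColor(cv2.imread(f'pics/{f}.png'),cv2.COLOR_BGR2HSV); print(f,[(y,h[y,312].tolist()) for y in range(235,420,9)])
E
```

```text
w11 [(235, [15, 138, 216]), (244, [19, 127, 249]), (253, [24, 86, 149]), (262, [55, 62, 136]), (271, [53, 64, 144]), (280, [68, 80, 147]), (289, [71, 93, 151]), (298, [72, 94, 154]), (307, [72, 99, 157]), (316, [72, 99, 162]), (325, [72, 100, 164]), (334, [72, 104, 219]), (343, [71, 97, 224]), (352, [70, 94, 229]), (361, [71, 88, 238]), (370, [74, 87, 244]), (379, [73, 91, 242]), (388, [22, 162, 242]), (397, [22, 166, 242]), (406, [22, 167, 241]), (415, [22, 168, 243])]
w12 [(235, [12, 160, 191]), (244, [12, 160, 193]), (253, [26, 93, 113]), (262, [33, 89, 126]), (271, [29, 101, 139]), (280, [44, 83, 132]), (289, [57, 71, 129]), (298, [61, 73, 132]), (307, [66, 82, 133]), (316, [68, 89, 135]), (325, [69, 91, 138]), (334, [71, 103, 183]), (343, [71, 101, 190]), (352, [71, 103, 201]), (361, [72, 106, 219]), (370, [73, 104, 227]), (379, [72, 108, 221]), (388, [20, 169, 217]), (397, [20, 173, 220]), (406, [20, 174, 221]), (415, [20, 176, 226])]
```

Request:
{"method": "send_rows", "body": {
  "deltas": [
    [0.001,0.01,0.004,0,0,1.0],
    [0.001,0.022,0.004,0,-0.5,2.5],
    [0.001,0.03,0.002,-0.03,-0.5,2.7],
    [0.001,0.03,0,-0.03,-0.5,2.7],
    [0.001,0.03,0,-0.03,-0.5,2.7]
  ]
}}

```text
time_s: 15.4
ee_pos: [557.0, 19.5, 125.3]
eef_rot: [0.028, 0.493, -0.044, 0.869]
ft_force: [0.4, 0.8, -0.6]
width: 48.4
```

Request:
{"method": "send_rows", "body": {
  "deltas": [
    [0.001,0.03,0,-0.03,-0.6,2.7],
    [0.001,0.03,0,-0.03,-0.6,2.7],
    [0.001,0.03,0,-0.03,-0.6,2.7],
    [0.001,0.03,0,-0.03,-0.6,2.7],
    [0.001,0.03,0,-0.03,-0.6,2.7]
  ]
}}

```text
time_s: 15.9
ee_pos: [561.7, 169.4, 124.9]
eef_rot: [-0.03, 0.47, 0.059, 0.88]
ft_force: [0.0, -1.1, -0.7]
width: 48.2
```

Request:
{"method": "send_rows", "body": {
  "deltas": [
    [0.001,0.025,0,-0.03,-0.6,2.7],
    [0.002,0.016,0,0,-0.4,1.6],
    [0.002,0.008,0,0,0,0],
    [0,0,0,0,0,0]
  ]
}}

```text
time_s: 16.3
ee_pos: [567.9, 217.7, 126.0]
eef_rot: [-0.048, 0.46, 0.091, 0.882]
ft_force: [-0.4, 0.3, 0.1]
width: 48.5
```

```bash
python3 - <<'E'
from fit import *
o,im=snap('wrist','w13')
u,v=map(int,proj('wrist',[614.3,227.2,24],o)); print(u,v,ring('wrist',im,o,'g',(u-50,u+50,v-45,min(v+32,248))))
print(todo([625.2-.561*18.7,229.5-.119*18.7,45.8+.819*18.7],12,35,1))
E
```

```text
314 206 (array([614.2, 226.5]), array([-0.1,  0. ,  0.1, -0. ]))
(array([ 57.3,  12.4, -80.2]), array([ 0.1 , -0.09,  0.2 ]), array([ 0.23,  0.12,  2.03, -0.04,  0.39, -1.51]), array([ 0.6,  0.1, -0. ]), 48.9, 16.35)
```

Request:
{"method": "send_rows", "body": {
  "deltas": [
    [0.004,0.001,-0.008,0,0,0.1],
    [0.01,0.002,-0.017,0,0,0.1],
    [0.012,0.002,-0.017,0,0,0],
    [0.012,0.003,-0.016,0,0,0],
    [0.01,0.002,-0.012,0,0,0]
  ]
}}

```text
time_s: 16.85
ee_pos: [616.6, 225.8, 55.0]
eef_rot: [-0.048, 0.46, 0.091, 0.882]
ft_force: [-0.6, -0.4, -0.4]
width: 48.9
```

Request:
{"method": "send_rows", "body": {
  "deltas": [
    [0.006,0.001,-0.007,0,0,0],
    [0.003,0.001,-0.003,0,0,0],
    [0,0,0,0,0,0]
  ]
}}

```text
time_s: 17.15
ee_pos: [625.8, 228.4, 46.7]
eef_rot: [-0.048, 0.459, 0.092, 0.882]
ft_force: [-0.7, -0.0, 0.0]
width: 48.4
```

```bash
python3 - <<'E'
from fit import *
o,im=snap('wrist','w14')
print(todo([625-.561*18.7,229.3-.119*18.7,30.8+.819*18.7],12,35,1))
cv2.imwrite('pics/c14.png',im[130:430,140:540,::-1])
f,cx,cy,W=cam('wrist',o); V=np.linalg.inv(W); t=np.linspace(0,2*np.pi,90)
h=cv2.cvtColor(im,cv2.COLOR_RGB2HSV); m=(h[...,0]>40)&(h[...,0]<95)&(h[...,1]>60)&(h[...,2]>50)
print([(y,np.where(m[y,200:430])[0][[0,-1]]+200) for y in range(160,400,12) if m[y,200:430].any()])
E
```

```text
(array([ -0.7,   0.8, -16.4]), array([0.06, 0.03, 0.09]), array([ 0.23,  0.37,  1.92, -0.05,  0.24, -1.51]), array([ 0.3,  0.3, -0.4]), 48.5, 17.2)
[(184, array([311, 322])), (196, array([277, 355])), (208, array([267, 365])), (220, array([264, 367])), (232, array([263, 368])), (244, array([261, 369])), (256, array([260, 365])), (268, array([264, 370])), (280, array([256, 376])), (292, array([248, 379])), (304, array([243, 383])), (316, array([239, 387])), (328, array([239, 388])), (340, array([239, 387])), (352, array([242, 384])), (364, array([247, 380])), (376, array([254, 372])), (388, array([265, 362]))]
```

View pics/c14.png

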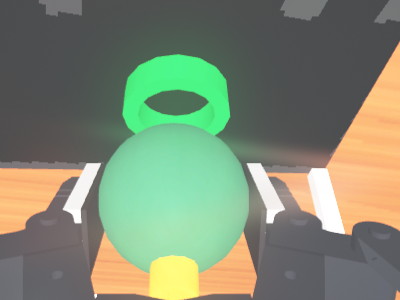

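Green is held level above its ring: the ring spans x 122–230 in the crop, and the ball centre is at 174.

```bash
python3 - <<'E'
from fit import *
o=manip.get_obs(); f,cx,cy,W=cam('wrist',o); V=np.linalg.inv(W); t=np.linspace(0,2*np.pi,90)
def bb(P):
    q=(np.c_[P,np.ones(len(P))]@V.T); q=q[:,:2]/q[:,2:3]*f+[cx,cy]; return np.r_[q.min(0),q.max(0)]
s=least_squares(lambda p:bb(np.array([[p[0]+21*np.cos(a),p[1]+21*np.sin(a),z] for a in t for z in(12,24)]))[:3]-[261.5,183.5,369.5],[614,227]); print('ring',s.x,s.fun, s.x+[10.1,2.9]-o['ee_pos'][:2])
E
```

```text
ring [614.58185983 226.47314961] [ 0.30918388 -0.08004301 -0.30877209] [-1.04466507  0.8258201 ]
```

Shift (−1, +0.8), then lower gently.

Request:
{"method": "send_rows", "body": {
  "deltas": [
    [-0.0005,0.0004,-0.003,0,0,0],
    [-0.0005,0.0004,-0.003,0,0,0],
    [0,0,-0.003,0,0,0],
    [0,0,-0.002,0,0,0],
    [0,0,-0.001,0,0,0]
  ]
}}

```text
time_s: 17.7
ee_pos: [624.4, 229.6, 34.9]
eef_rot: [-0.049, 0.459, 0.092, 0.882]
ft_force: [0.3, 0.4, -0.9]
width: 48.4
```

Request:
{"method": "send_rows", "body": {
  "deltas": [
    [0,0,-0.0007,0,0,0],
    [0,0,-0.0003,0,0,0],
    [0,0,0,0,0,0]
  ]
}}

```text
time_s: 18.0
ee_pos: [624.7, 229.6, 34.2]
eef_rot: [-0.048, 0.459, 0.092, 0.882]
ft_force: [0.6, -0.3, -0.6]
width: 48.7
```

Request:
{"method": "send_rows", "body": {
  "deltas": [
    [0,0,-0.0007,0,0,0],
    [0,0,-0.0003,0,0,0],
    [0,0,0,0,0,0]
  ]
}}

```text
time_s: 18.3
ee_pos: [624.6, 229.6, 33.2]
eef_rot: [-0.048, 0.459, 0.092, 0.882]
ft_force: [0.9, 0.3, -0.3]
width: 48.6
```

Request:
{"method": "send_rows", "body": {
  "deltas": [
    [0,0,-0.0005,0,0,0],
    [0,0,0,0,0,0]
  ]
}}

```text
time_s: 18.5
ee_pos: [624.6, 229.6, 32.6]
eef_rot: [-0.049, 0.459, 0.092, 0.882]
ft_force: [0.3, -0.7, -1.0]
width: 48.2
```

Request:
{"method": "send_rows", "body": {
  "deltas": [
    [0,0,-0.0005,0,0,0],
    [0,0,0,0,0,0]
  ]
}}

```text
time_s: 18.7
ee_pos: [624.6, 229.6, 32.1]
eef_rot: [-0.048, 0.459, 0.092, 0.882]
ft_force: [0.1, -0.6, 0.1]
width: 48.7
```

Request:
{"method": "send_rows", "body": {
  "deltas": [
    [0,0,-0.0005,0,0,0],
    [0,0,0,0,0,0]
  ]
}}

```text
time_s: 18.9
ee_pos: [624.7, 229.6, 31.7]
eef_rot: [-0.048, 0.459, 0.092, 0.882]
ft_force: [0.2, 0.1, -0.7]
width: 48.7
```

Request:
{"method": "send_rows", "body": {
  "deltas": [
    [0,0,-0.0005,0,0,0],
    [0,0,0,0,0,0]
  ]
}}

```text
time_s: 19.1
ee_pos: [624.9, 229.6, 31.4]
eef_rot: [-0.048, 0.459, 0.092, 0.882]
ft_force: [-0.0, -0.2, -0.4]
width: 48.6
```

Request:
{"method": "send_rows", "body": {
  "deltas": [
    [0,0,-0.0005,0,0,0],
    [0,0,0,0,0,0]
  ]
}}

```text
time_s: 19.3
ee_pos: [625.1, 229.7, 31.1]
eef_rot: [-0.048, 0.459, 0.092, 0.883]
ft_force: [0.3, -0.2, 1.2]
width: 48.5
```

Request:
{"method": "send_rows", "body": {
  "deltas": [
    [0,0,-0.0005,0,0,0],
    [0,0,0,0,0,0]
  ]
}}

```text
time_s: 19.5
ee_pos: [625.3, 229.7, 30.8]
eef_rot: [-0.048, 0.458, 0.092, 0.883]
ft_force: [0.1, -0.5, 3.3]
width: 48.5
```

Request:
{"method": "send_rows", "body": {
  "deltas": [
    [0,0,-0.0004,0,0,0],
    [0,0,0,0,0,0]
  ]
}}

```text
time_s: 19.7
ee_pos: [625.5, 229.8, 30.7]
eef_rot: [-0.048, 0.458, 0.092, 0.883]
ft_force: [-0.3, -0.4, 3.7]
width: 48.7
```

Purely vertical contact, so it is seated. I'll release.

Request:
{"method": "send_rows", "body": {
  "deltas": [
    [0,0,0,0,0,0],
    [0,0,0,0,0,0],
    [0,0,0,0,0,0],
    [0,0,0,0,0,0]
  ],
  "claw": -0.7
}}

```text
time_s: 20.1
ee_pos: [624.1, 229.5, 29.1]
eef_rot: [-0.049, 0.46, 0.092, 0.882]
ft_force: [0.4, -0.3, -0.8]
width: 72.4
```

Request:
{"method": "send_rows", "body": {
  "deltas": [
    [-0.004,-0.001,0.006,0,0,0],
    [-0.009,-0.002,0.013,0,0,0],
    [-0.016,-0.003,0.023,0,0,0],
    [-0.021,-0.004,0.03,0,0,0],
    [-0.021,-0.004,0.03,0,0,0]
  ]
}}

```text
time_s: 20.6
ee_pos: [552.3, 215.3, 132.4]
eef_rot: [-0.049, 0.46, 0.092, 0.882]
ft_force: [0.2, 0.7, 0.2]
width: 72.5
```

Request:
{"method": "send_rows", "body": {
  "deltas": [
    [-0.02,-0.004,0.03,0,0,0],
    [-0.01,-0.002,0.02,0,0,0],
    [0,0,0,0,0,0]
  ]
}}

```text
time_s: 20.9
ee_pos: [524.6, 210.1, 186.4]
eef_rot: [-0.048, 0.456, 0.092, 0.884]
ft_force: [0.1, -0.0, 0.7]
width: 72.7
```

```bash
python3 - <<'E'
from fit import *
o,im=snap('wrist','w15'); _,s=snap('side','s15')
print(o['ee_pos'].round(1),o['q'].round(2))
c=np.hstack([im[60:360,240:640],cv2.resize(s[220:400,100:340],(400,300))]); cv2.imwrite('pics/c15.png',c[:,:,::-1])
print(proj('wrist',[634,118.7,44],o),proj('wrist',[614.3,227,44],o))
# stand frame, push point over stand x=-15,y=0
a=np.radians(9.9); ct=(np.array([634,118.7])+[614.3,227])/2
for x in(-15,-20,-35): print(x,ct+x*np.array([np.cos(a),np.sin(a)]))
print(todo([0,0,0],9.9,0,1))
E
```

```text
[524.6 210.1 186.4] [ 0.24 -0.09  2.08 -0.03  0.53 -1.52]
(np.float64(167.44143799331928), np.float64(203.9775938000442)) (np.float64(311.4513443387595), np.float64(206.98077378432427))
-15 [609.37336011 170.2710635 ]
-20 [604.44781348 169.41141799]
-35 [589.67117358 166.83248149]
(array([-523.7, -209.6, -201.2]), array([-6.59, 34.48, -1.99]), array([ 0.24, -0.08,  2.09, -0.04,  0.53, -1.52]), array([ 0.3,  0.5, -0.2]), 72.6, 21.0)
```

View pics/c15.png

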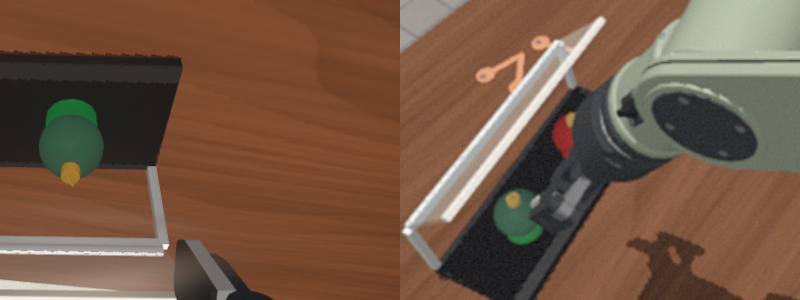

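Both baubles are upright in their pockets (green at crop (70,145), red behind the wrist in the side view) with the cover open. Next I shut the fingers, turn the tool vertical and go above the cover.

Request:
{"method": "send_rows", "body": {
  "deltas": [
    [0,0,0.02,-1.31,6.9,-0.4],
    [0,0,0.02,-1.31,6.9,-0.4],
    [0,-0.005,0.02,-1.31,6.9,-0.4],
    [0.005,-0.01,0.01,-1.31,6.9,-0.4],
    [0.015,-0.01,0,-1.31,6.9,-0.4]
  ],
  "claw": 1
}}

```text
time_s: 21.5
ee_pos: [544.7, 184.9, 253.2]
eef_rot: [-0.061, 0.706, 0.061, 0.703]
ft_force: [0.4, 0.5, 0.5]
width: 0.7
```

Request:
{"method": "send_rows", "body": {
  "deltas": [
    [0.025,-0.005,0,0,0,0],
    [0.025,-0.004,0,0,0,0],
    [0.02,-0.003,0,0,0,0],
    [0.01,0,0,0,0,0],
    [0,0,0,0,0,0]
  ]
}}

```text
time_s: 22.0
ee_pos: [624.1, 172.3, 249.3]
eef_rot: [-0.061, 0.706, 0.061, 0.703]
ft_force: [0.6, -0.3, -0.6]
width: -0.3
```

```bash
python3 - <<'E'
from fit import *
print(todo([624,173,200+18.7],9.9,0,1))
E
```

```text
(array([ -0.1,   0.7, -49.3]), array([ 0.01, -0.29,  0.06]), array([ 0.14,  0.35,  1.32,  0.  ,  1.47, -1.61]), array([ 0.6, -0.3, -0.6]), -0.3, 22.0)
```

Request:
{"method": "send_rows", "body": {
  "deltas": [
    [0,0,-0.015,0,0,0],
    [0,0,-0.02,0,0,0],
    [0,0,-0.015,0,0,0],
    [0,0,-0.008,0,0,0],
    [0,0,-0.004,0,0,0]
  ]
}}

```text
time_s: 22.5
ee_pos: [622.4, 172.7, 188.2]
eef_rot: [-0.061, 0.706, 0.061, 0.703]
ft_force: [1.0, 0.1, 0.9]
width: -0.1
```

Request:
{"method": "send_rows", "body": {
  "deltas": [
    [0,0,-0.005,0,0,0],
    [0,0,-0.005,0,0,0],
    [0,0,-0.005,0,0,0],
    [0,0,-0.005,0,0,0]
  ]
}}

```text
time_s: 22.9
ee_pos: [624.0, 172.6, 169.9]
eef_rot: [-0.061, 0.705, 0.061, 0.704]
ft_force: [0.1, -0.6, -0.5]
width: 0.1
```

Request:
{"method": "send_rows", "body": {
  "deltas": [
    [0,0,-0.005,0,0,0],
    [0,0,-0.005,0,0,0],
    [0,0,-0.005,0,0,0],
    [0,0,-0.005,0,0,0]
  ]
}}

```text
time_s: 23.3
ee_pos: [623.9, 172.6, 149.7]
eef_rot: [-0.061, 0.705, 0.061, 0.704]
ft_force: [-0.2, -0.0, 1.2]
width: 0.1
```

```bash
python3 - <<'E'
from fit import *
_,s=snap('side','s16'); cv2.imwrite('pics/c16.png',cv2.resize(s[150:420,80:440],(800,600))[:,:,::-1])
_,t=snap('top','t16'); cv2.imwrite('pics/c16t.png',cv2.resize(t[100:260,100:300],(800,600))[:,:,::-1])
print(todo([624,173,0],9.9,0,1))
E
```

```text
(array([   0.8,    0.5, -167.4]), array([-0.  , -0.18,  0.02]), array([ 0.14,  0.43,  1.43,  0.  ,  1.29, -1.61]), array([-1. , -0.5, -0.4]), -0.3, 23.4)
```

View pics/c16.png

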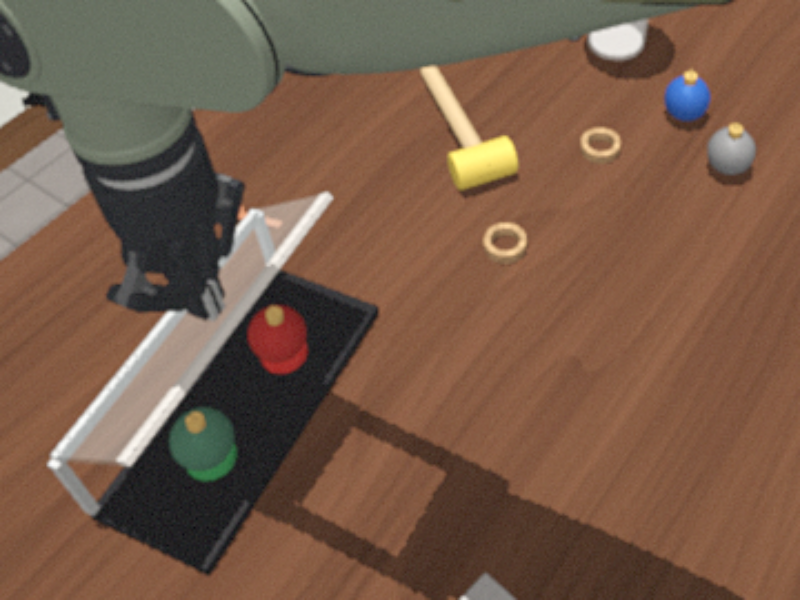

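The fingertips at (205,310) are above the plate behind the lip, both baubles are upright, and the lock and mallet are untouched. I'll continue down.

Request:
{"method": "send_rows", "body": {
  "deltas": [
    [0,0,-0.005,0,0,0],
    [0,0,-0.005,0,0,0],
    [0,0,-0.005,0,0,0],
    [0,0,-0.005,0,0,0]
  ]
}}

```text
time_s: 23.8
ee_pos: [623.5, 172.6, 129.3]
eef_rot: [-0.061, 0.705, 0.061, 0.704]
ft_force: [-1.6, 0.7, 2.6]
width: -0.1
```

Request:
{"method": "send_rows", "body": {
  "deltas": [
    [0,0,-0.005,0,0,0],
    [0,0,-0.005,0,0,0],
    [0,0,-0.005,0,0,0],
    [0,0,-0.003,0,0,0]
  ]
}}

```text
time_s: 24.2
ee_pos: [623.2, 172.5, 110.9]
eef_rot: [-0.061, 0.706, 0.061, 0.703]
ft_force: [-0.8, -0.4, 1.9]
width: 0.1
```

Request:
{"method": "send_rows", "body": {
  "deltas": [
    [0,0,-0.002,0,0,0],
    [0,0,-0.002,0,0,0],
    [0,0,-0.001,0,0,0],
    [0,0,0,0,0,0]
  ]
}}

```text
time_s: 24.6
ee_pos: [623.8, 172.6, 106.7]
eef_rot: [-0.061, 0.705, 0.061, 0.704]
ft_force: [-0.5, -0.1, 0.0]
width: -0.0
```

Request:
{"method": "send_rows", "body": {
  "deltas": [
    [0,0,-0.002,0,0,0],
    [0,0,-0.001,0,0,0],
    [0,0,-0.001,0,0,0],
    [0,0,0,0,0,0]
  ]
}}

```text
time_s: 25.0
ee_pos: [623.8, 172.6, 102.7]
eef_rot: [-0.061, 0.705, 0.061, 0.704]
ft_force: [0.3, -0.2, 0.8]
width: 0.5
```

Request:
{"method": "send_rows", "body": {
  "deltas": [
    [0,0,-0.001,0,0,0],
    [0,0,0,0,0,0]
  ]
}}

```text
time_s: 25.2
ee_pos: [623.8, 172.6, 101.7]
eef_rot: [-0.061, 0.705, 0.061, 0.704]
ft_force: [-0.3, 0.6, 0.4]
width: -0.0
```

Request:
{"method": "send_rows", "body": {
  "deltas": [
    [0,0,-0.001,0,0,0],
    [0,0,0,0,0,0]
  ]
}}

```text
time_s: 25.4
ee_pos: [623.8, 172.6, 101.6]
eef_rot: [-0.061, 0.705, 0.061, 0.704]
ft_force: [-2.2, 0.2, 5.2]
width: -0.2
```

The stop is reached at z = 101.6, as expected for a closed cover. One slight extra press, then retreat and verify.

Request:
{"method": "send_rows", "body": {
  "deltas": [
    [0,0,-0.001,0,0,0],
    [0,0,0,0,0,0],
    [0,0,0,0,0,0]
  ]
}}

```text
time_s: 25.7
ee_pos: [623.8, 172.6, 101.6]
eef_rot: [-0.061, 0.705, 0.061, 0.704]
ft_force: [-3.7, 0.0, 9.4]
width: -0.1
```

Request:
{"method": "send_rows", "body": {
  "deltas": [
    [0,0,0.005,0,0,0],
    [0,0,0.02,0,0,0],
    [0,0,0.04,0,0,0],
    [0,0,0.045,0,0,0],
    [-0.03,-0.03,0.04,0,0,0]
  ]
}}

```text
time_s: 26.2
ee_pos: [600.4, 148.6, 246.6]
eef_rot: [-0.061, 0.703, 0.062, 0.706]
ft_force: [-0.1, -0.2, 1.2]
width: 0.4
```

Request:
{"method": "send_rows", "body": {
  "deltas": [
    [-0.04,-0.045,0.01,0,0,0],
    [-0.04,-0.045,0,0,0,0],
    [-0.03,-0.045,0,0,0,0],
    [-0.02,-0.045,0,0,0,0],
    [0,-0.02,0,0,0,0]
  ]
}}

```text
time_s: 26.7
ee_pos: [481.7, -36.4, 252.1]
eef_rot: [-0.06, 0.706, 0.06, 0.704]
ft_force: [-0.3, 0.9, -0.4]
width: -0.1
```

```bash
python3 - <<'E'
from fit import *
_,s=snap('side','s17');_,t=snap('top','t17')
cv2.imwrite('pics/c17.png',np.hstack([cv2.resize(s[200:440,80:320],(400,400)),cv2.resize(t[120:360,90:330],(400,400))])[:,:,::-1])
# expected lip line for closed cover
a=np.radians(9.9); Rm=np.array([[np.cos(a),-np.sin(a)],[np.sin(a),np.cos(a)]]); c=[624.1,172.9]
for n in('side','top'):
  print(n,[np.round(proj(n,[*(Rm@[-50,y]+c),101.5]),0) for y in(-130,130)])
o=manip.get_obs(); print(o['time_s'],o['ee_pos'])
E
```

```text
side [array([242., 261.]), array([158., 381.])]
top [array([250., 194.]), array([134., 213.])]
26.8 [483.78854131 -36.34870631 252.35851628]
```

View pics/c17.png

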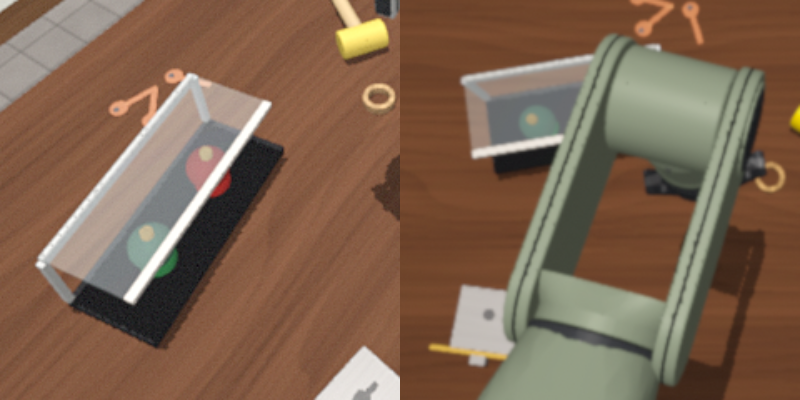

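The lip ends sit at side pixels (241,262) and (159,380), against (242,261) and (158,381) predicted for a fully closed cover. Both baubles are upright in place, so I'm handing in.

```bash
python3 -c "from cell import manip; print(manip.sign_off())"
```

```text
the job is handed in; nothing more can be done
None
```

I set the red and green baubles cap up in their own pockets with the cover still open, closed the cover, and handed the job in at about 27 s. No verdict was reported.

- **Placing:** Both baubles were gripped at 25 N. The wrist force when each touched down stayed under 5 N.
- **Cover:** The fingertips met the stop at z = 101.6 mm, where a closed cover should be, and I pressed it with about 9 N. In the last side picture the lip ends are within 1 pixel of where a closed cover would put them.
- **Baubles and bystanders:** The last pictures show both baubles upright in their pockets. The arm never came near the lock body. The mallet looks unmoved, though I did not measure its position again.
- **Disagreements:** The cameras disagreed by 3 to 4 mm on the pocket positions, so I set the final centring from close wrist views and touch. Red first touched the rear rim, and I moved it about 1 mm forward before letting go. The first approach at a 45° tilt ran into a wrist joint limit, so I picked at 29° and placed at 35°. As a result each ball may lean about 6°, well within the limit.

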